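# Free the filter plate and present its frosted end over the light pad

## Task

Push the square-bored handle fully home on the clip's square spindle, and with it turn the clip about a quarter turn anticlockwise, well clear of the glass filter plate; leave the handle on the spindle. Then take the plate off its rest, find its frosted end by the notched corner, and present it label side up over the middle of the light pad, 10 to 20 cm above it, with the frosted end uppermost so that the plate slopes at about 40 degrees. Finish while still holding it there in the gripper, steady and touching nothing else; leave the other things on the bench alone.

Things in the scene. Friction and masses are not known exactly. Their poses are not given: they have to be found in the camera images.
- handle_mid (a point): The loose handle, a plain black oblong block 50 (x) by 34 (y) by 40 mm high, standing on the bench; this point is its centre, 20 mm above its underside. In its underside's middle is a square bore, 20 mm wide, 17.5 deep, sides parallel to the block's. Grip it across the 34 mm sides. It fits the spindle in any of four quarter turns.
- clip_seat (a point): Centre of the clip's flat steel seat, 42 mm above the bench, where the handle's underside rests when home. A square spindle, 18 mm wide, stepped narrower at the top, rises 15 mm from here, sides parallel to this point's x and y; it turns with the clip. The clip's finger (14 wide, 5 thick, top level with the seat) runs 108 mm along this point's +y, 3 mm above the plate.
- clip (a joint): Angle of the clip about the vertical spindle: near 0 (-0.15 to 0.15) the finger lies over the plate; it grows as the clip is turned anticlockwise seen from above, with stops at -0.2 and 1.65 rad. Stiff friction (about 0.05 N m) keeps it where it is left; the square fit has about 0.11 rad of play either way.
- plate_mid (a point): The glass filter plate, 100 (x) by 46 (y) by 6 mm, about 60 g, lying label side up, turned any way; this point is its centre. x points to the frosted end, z out of the label face. The last 30 mm of the frosted end is whitish with a blank paper label on top; the notch, 14 by 12 mm, is cut from the corner at +x, -y. Grip it across the 46 mm width at mid-length.
- plate_frost (a point): Middle of the plate's frosted end edge, 50 mm from the plate's centre along its x.
- rest_top (a point): Centre of the top of the round rest, 34 mm in diameter and 28 mm above the bench, on which the plate lies: it stands 20 mm above the stand's 8 mm base, 95 mm from the spindle. Beside the rest the fingers can reach below the plate. Part of the fixed stand, whose base is 110 by 175 mm.
- pad_top (a point): Middle of the top face of the light pad, a fixed flat slab 150 by 150 by 14 mm with a white face; this point is 14 mm above the bench.
- blank: A bystander: another glass plate of the same size without notch, frosting or label, flat on the bench; origin under its centre.
- amber: A bystander: amber bottle, 54 mm in diameter, 100 mm high; origin under its centre.
- jar: A bystander: white jar, 56 mm in diameter, 60 mm high; origin under its centre.
- collar: A bystander: grey pipe collar, 64 mm in diameter, 30 mm high; origin under its centre.
- knob: A bystander: round black knob without a bore, 40 mm in diameter, 30 mm high; origin under its centre.
- wrench: A bystander: steel wrench 150 mm long, lying flat along its x; origin under its middle.
There are look-alikes about, which are no part of the job. Leave any red or turquoise look-alike of the part that bears handle_mid alone.

How it is judged:
By the outcome, as a careful person would: the job done as asked, in the order asked, and still so for the second after the job is handed in, while the arm keeps its last pose, push and grip.
It also fails if it takes over 54 s, if anything falls off the work surface, if the arm or the gripper's body presses on something with over 40 N, if the wrist force passes 120 N, or if a joint passes its speed limit or range.

## Robot

A 6-joint arm with a two-finger parallel gripper is mounted at the origin on the work surface. World frame = base frame: x ahead of the robot, y to its left, z up, the work surface at z = 0. Lengths are in mm, angles in rad, forces in N, time in s.
With the tool pointing down it reaches from about 400 to 925 mm from the base axis. Payload 12.5 kg.
Tool frame: the origin (TCP) lies between the finger pads; the fingertips stand 14 mm ahead of it and the grasp point (between the pads) lies 5 mm behind it; x points along the fingers, y is the direction in which the jaws open and shut, and the axes are right-handed (so a half turn about x gives the same grasp; the last joint's range is limited). The gripper opens to 95 mm and grips with 3 to 60 N. Pads are 20 mm wide; open, the fingers measure 119 mm over their backs; the gripper's body (75 mm by 180 mm) begins 59 mm behind the grasp point.
Start: joints at [1.129, 0.491, 1.559, -0, 1.092, -0.106], TCP at [205.936, 590.115, 228.661] pointing down, gripper open.
Joint ranges: [-3.1, 3.1], [-0.84, 2.19], [0.05, 2.79], [-1.13, 4.28], [0.06, 2.93], [-2.69, 2.69]. Speed limits (rad/s): [2.22, 2.22, 2.79, 3.14, 3.14, 3.14].

## Interface

Orientations are given as a rotation vector (axis times angle).
In Python, from plant import r, optics gives the robot as it stands.
- The arm moves only by the tool apply_moves, never from a script. Its argument "commands" is text: rows parted by semicolons, each of 4 numbers parted by spaces: the shift along the tool's x, y, z in mm, then the turn about the tool's x in degrees. In form: dx dy dz yaw; .... A call has exactly 8 rows; each row shifts and turns the commanded pose from where the row before left it, along the tool's axes as they then stand; what a row does not reach is not made up. A row lasts 1/8 s, in which the tool goes at most 62.5 mm and 10.7 degrees, less where a joint would pass 70% of its speed; a pose out of reach is approached as far as the arm can. A call with a gripper value outside its range is refused whole. "jaw" is the finger opening in mm, from 0 to 95.1, set as the call begins (left out, the last holds). The fingers move at their own pace and stop on an object; "squeeze" is the grip in N (left out, the last holds). Time passes only in rows, so rows that do not move let the fingers close, or fill a call up. It gives the time, the measured TCP pose, the force and the opening at its end, in the units of the state.
- r.observe(): the state, without advancing time (a new reading comes with each control period).
- optics.camera(name): name is "scene" or "top"; returns a dict with "image" (400x640x3 uint8, red, green, blue), "fx", "fy", "cx", "cy" (pixels), "T" (4x4, takes a point from camera to world coordinates). Camera axes: x right, y up, looking along -z (the intrinsics and any distortion apply to the point x, -y, -z); pixel columns grow to the right and rows downward; lengths in mm; the calibration is good to about 2 mm. A picture is of the moment at which its call begins. There is no depth.
- r.close_job(): hands the job in, once; it reports no verdict.
The state is a dict: "t": time; "joint_positions": joint angles; "dq": joint speeds; "tau": joint torques, N m; "position": TCP position; "eef_rot": TCP orientation; "contact_force": force on the tool from outside, world axes, zero at the start; "torque": the same for the moment, N m; "gripper_width": opening from 0.0 (shut) to 1.0 (fully open).
Only numpy, scipy, OpenCV 4.12 (cv2) and the standard library are available. Lean on these libraries where they do the work, as an engineer would, in place of code of your own. Each camera call takes 0.05 s, during which the arm holds its last target.

## Working session

There is one attempt and no reset: what is moved stays moved. The work goes in short steps, Python scripts to look and compute and a tool call to move; the robot and the scene stay as the last step left them, time stands still between calls to the robot, and variables do not carry over. Pictures are saved under pics/ and viewed, and the job is handed in when it is done.

Besides the shell and the picture viewer there is one more tool, called after "Emit:" by a JSON object that holds its "method" and its "body". apply_moves: Moves the arm, as the interface text tells. Its arguments: {"type":"object","properties":{"commands":{"type":"string"},"jaw":{"type":"number"},"squeeze":{"type":"number"}},"required":["commands"]}

```bash
ls; mkdir -p pics; python3 - <<'E'
from plant import r, optics
import cv2, numpy as np
print(r.observe())
for n in ("scene","top"):
    c=optics.camera(n); cv2.imwrite(f"pics/{n}0.png",c["image"][:,:,::-1])
    print(n,{k:c[k] for k in c if k!="image"})
E
```

```text
pics
{'t': 0.0, 'joint_positions': array([ 1.12940753e+00,  4.91588781e-01,  1.55946298e+00, -1.77830261e-06,
        1.09170903e+00, -1.05619021e-01]), 'dq': array([-0.00010809,  0.00078105,  0.00165435, -0.00054618,  0.0002777 ,
       -0.0010832 ]), 'tau': array([-9.17077887e-04, -6.12642717e+01, -2.58181643e+01,  6.93516224e-02,
        4.81349160e-02, -6.39425434e-05]), 'position': array([205.82359813, 589.88650565, 228.03892893]), 'eef_rot': array([ 0.26261249,  1.55500341, -0.26438677]), 'contact_force': array([-0.08903317, -0.64346107,  1.16687521]), 'torque': array([-0.02104187, -0.01489397, -0.02127904]), 'gripper_width': 1.0022957752828103}
scene {'fx': 459.2830127960201, 'fy': 459.2830127960201, 'cx': 316.36322574491527, 'cy': 193.70769574219173, 'T': array([[ 8.62966166e-01, -4.28366607e-01,  2.67939259e-01,
         8.27324934e+02],
       [ 5.05229368e-01,  7.37585798e-01, -4.48007227e-01,
        -5.11520076e+02],
       [-5.71685649e-03,  5.21985862e-01,  8.52934978e-01,
         1.03168046e+03],
       [ 0.00000000e+00,  0.00000000e+00,  0.00000000e+00,
         1.00000000e+00]])}
top {'fx': 395.8753354993382, 'fy': 395.8753354993382, 'cx': 326.18761584102356, 'cy': 209.21966499656622, 'T': array([[-2.93974559e-02,  9.89681962e-01, -1.40233387e-01,
         4.19403714e+02],
       [-9.99564575e-01, -2.87501574e-02,  6.63995442e-03,
         8.64425731e+00],
       [ 2.53971118e-03,  1.40367523e-01,  9.90096212e-01,
         9.30939652e+02],
       [ 0.00000000e+00,  0.00000000e+00,  0.00000000e+00,
         1.00000000e+00]])}
```

View pics/scene0.png

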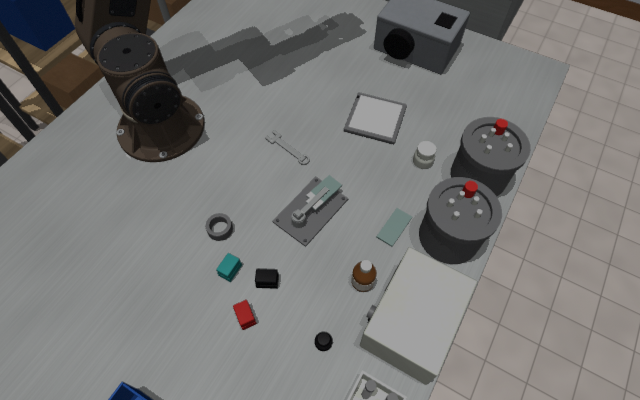

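View pics/top0.png

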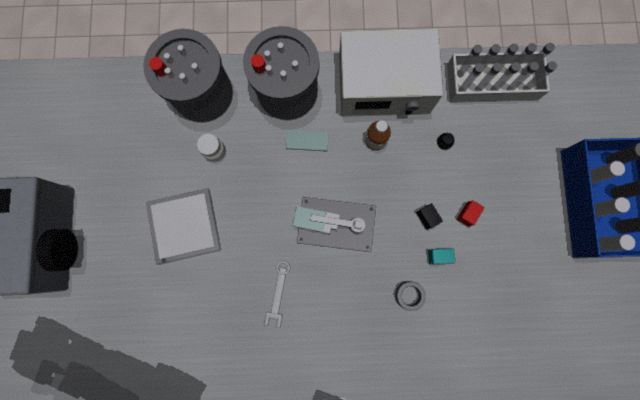

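```bash
cat > h.py <<'E'
import numpy as np, cv2
from plant import r, optics
def ray(c,u,v):
    T=c["T"]; d=np.array([(u-c["cx"])/c["fx"],-(v-c["cy"])/c["fy"],-1.0])
    return T[:3,3],T[:3,:3]@d
def onz(c,u,v,z):
    o,d=ray(c,u,v); return o+d*(z-o[2])/d[2]
def proj(c,p):
    T=c["T"]; q=T[:3,:3].T@(np.asarray(p,float)-T[:3,3])
    return np.array([c["cx"]+c["fx"]*q[0]/-q[2], c["cy"]-c["fy"]*q[1]/-q[2]])
def tri(c1,a,c2,b):
    o1,d1=ray(c1,*a);o2,d2=ray(c2,*b);d1/=np.linalg.norm(d1);d2/=np.linalg.norm(d2)
    s=np.linalg.lstsq(np.c_[d1,-d2],o2-o1,rcond=None)[0]
    p,q=o1+s[0]*d1,o2+s[1]*d2
    return (p+q)/2,np.linalg.norm(p-q)
def crop(c,u0,v0,u1,v1,k,name):
    im=cv2.resize(c["image"][v0:v1,u0:u1,::-1],None,fx=k,fy=k,interpolation=cv2.INTER_CUBIC)
    cv2.imwrite("pics/"+name,im)
E
python3 - <<'E'
from h import *
s=optics.camera("scene");t=optics.camera("top")
crop(t,285,185,385,260,8,"t_stand.png"); crop(s,265,165,355,245,7,"s_stand.png")
crop(t,405,190,495,275,7,"t_h.png"); crop(s,205,240,295,330,6,"s_h.png")
E
```

```text
(no output)
```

View pics/t_stand.png

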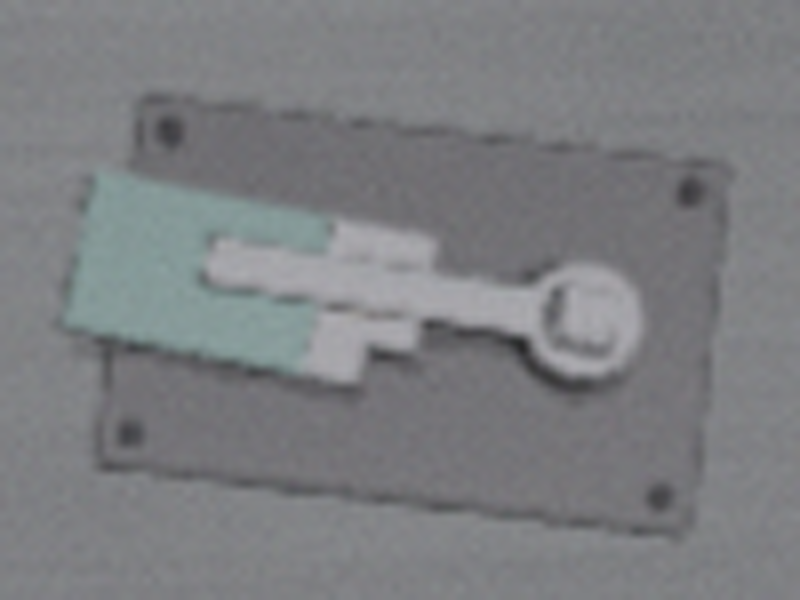

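View pics/s_stand.png

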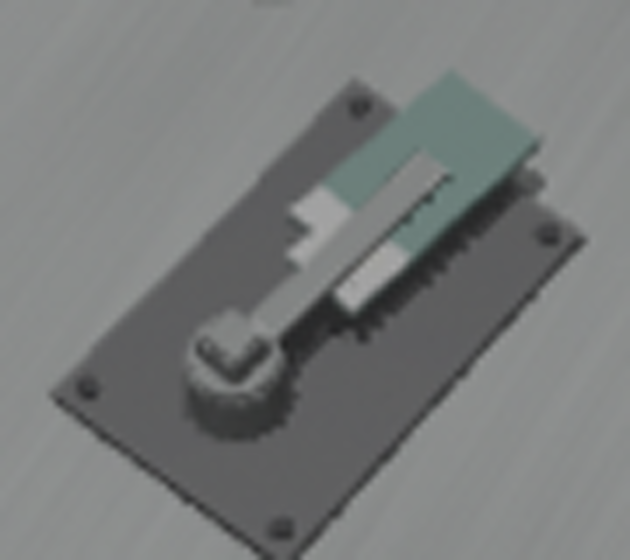

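View pics/t_h.png

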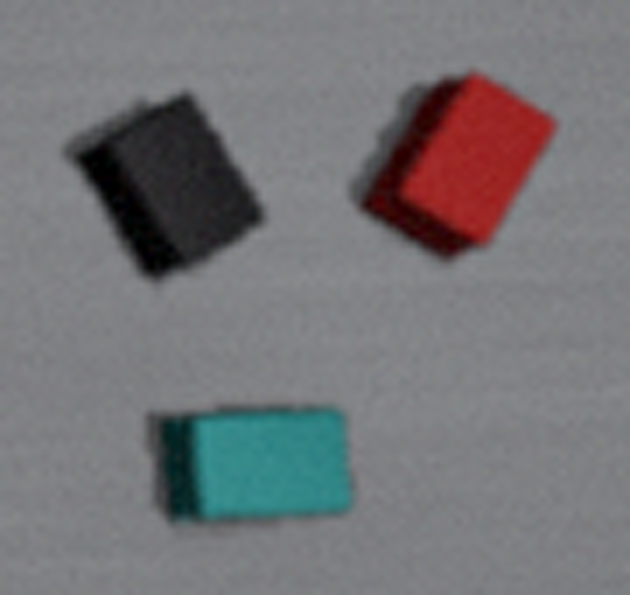

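View pics/s_h.png

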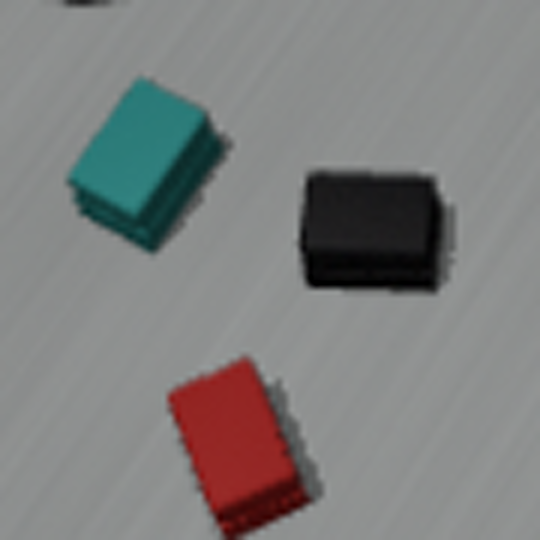

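```bash
python3 - <<'E'
from h import *
s=optics.camera("scene");t=optics.camera("top")
def top_pts(P,k,o): return [((x+.5)/k-.5+o[0],(y+.5)/k-.5+o[1]) for x,y in P]
T=top_pts([(188,265),(113,147),(187,95),(264,215)],7,(405,190))
S=top_pts([(308,173),(436,178),(438,253),(303,251)],6,(205,240))
for a,b in zip(T,S):
    p,e=tri(t,a,s,b); print(p.round(1),round(e,1),onz(t,*a,40).round(1),onz(s,*b,40).round(1))
for c,P in((t,T),(s,S)):
    q=np.array([onz(c,*a,40) for a in P]); print("ctr",q.mean(0).round(1),[np.linalg.norm(q[i]-q[i-1]).round(1) for i in range(4)],
     "long ang",[np.degrees(np.arctan2(*(d[1::-1]))).round(1) for d in (q[1]-q[0],q[2]-q[3])],"short",[np.degrees(np.arctan2(*(d[1::-1]))).round(1) for d in (q[2]-q[1],q[3]-q[0])])
# silhouettes: red/teal sanity skip; brightness profile
g=cv2.cvtColor(t["image"],cv2.COLOR_RGB2GRAY)
# stand base corners z=8
B=top_pts([(143,97),(730,163),(688,535),(100,465)],8,(285,185))
q=np.array([onz(t,*a,8) for a in B]);print("base",q.round(1),[np.linalg.norm(q[i]-q[i-1]).round(1) for i in range(4)])
BS=top_pts([(52,397),(355,80),(588,240),(285,560)],7,(265,165))
q=np.array([onz(s,*a,8) for a in BS]);print("baseS",q.round(1),[np.linalg.norm(q[i]-q[i-1]).round(1) for i in range(4)])
# plate corners z=34
P=top_pts([(95,170),(440,235),(358,385),(65,325)],8,(285,185))
q=np.array([onz(t,*a,34) for a in P]);print("plate",q.round(1),[np.linalg.norm(q[i]-q[i-1]).round(1) for i in range(4)])
PS=top_pts([(453,70),(290,210),(352,313),(541,143)],7,(265,165))
q=np.array([onz(s,*a,34) for a in PS]);print("plateS",q.round(1))
# spindle seat disc z=42, finger end
print("seat t",onz(t,*top_pts([(584,322)],8,(285,185))[0],42).round(1))
print("fing end t",onz(t,*top_pts([(208,258)],8,(285,185))[0],42).round(1))
print("seat s",onz(s,*top_pts([(234,359)],7,(265,165))[0],42).round(1),"fing",onz(s,*top_pts([(436,164)],7,(265,165))[0],42).round(1))
E
```

```text
[ 497.1 -234.3   38.8] 0.4 [ 497.1 -233.8   40. ] [ 497.3 -234.7   40. ]
[ 538.3 -211.8   36.3] 3.9 [ 536.3 -212.    40. ] [ 540.9 -211.7   40. ]
[ 555.  -236.9   35.9] 4.6 [ 552.6 -237.2   40. ] [ 558.  -236.7   40. ]
[ 512.7 -260.7   36.8] 0.7 [ 512.6 -259.5   40. ] [ 513.4 -261.7   40. ]
ctr [ 524.7 -235.7   40. ] [np.float64(30.0), np.float64(44.8), np.float64(30.0), np.float64(45.8)] long ang [np.float64(29.1), np.float64(29.2)] short [np.float64(-57.0), np.float64(-58.9)]
ctr [ 527.4 -236.2   40. ] [np.float64(31.4), np.float64(49.3), np.float64(30.3), np.float64(51.1)] long ang [np.float64(27.8), np.float64(29.3)] short [np.float64(-55.7), np.float64(-59.2)]
base [[ 581.7   57.7    8. ]
 [ 556.9 -114.9    8. ]
 [ 448.2  -97.6    8. ]
 [ 473.5   72.5    8. ]] [np.float64(109.2), np.float64(174.4), np.float64(110.1), np.float64(171.9)]
baseS [[ 450.2 -100.4    8. ]
 [ 475.2   72.7    8. ]
 [ 585.9   54.6    8. ]
 [ 556.  -113.4    8. ]] [np.float64(106.7), np.float64(174.9), np.float64(112.2), np.float64(170.7)]
plate [[556.3  70.5  34. ]
 [534.7 -27.6  34. ]
 [492.5  -2.9  34. ]
 [512.   79.9  34. ]] [np.float64(45.3), np.float64(100.5), np.float64(48.9), np.float64(85.0)]
plateS [[513.5  80.1  34. ]
 [492.4  -3.   34. ]
 [533.7 -28.7  34. ]
 [557.4  68.2  34. ]]
seat t [507.7 -67.   42. ]
fing end t [529.   38.5  42. ]
seat s [509.7 -69.3  42. ] fing [530.9  36.4  42. ]
```

```bash
python3 - <<'E'
from h import *
from scipy.spatial.transform import Rotation as R
o=r.observe(); print(R.from_rotvec(o["eef_rot"]).as_matrix().round(3))
t=optics.camera("top")
im=t["image"]; m=((im[:,:,0]>150)&(im[:,:,1]>150)).astype(np.uint8); m[:,230:]=0;m[:180]=0
# pad: 
for c,name,box in((t,"top",(140,180,230,270)),(optics.camera("scene"),"scene",(335,85,415,150))):
    crop(c,*box,8,f"pad_{name}.png")
E
```

```text
[[-0.     0.329  0.944]
 [-0.     0.944 -0.329]
 [-1.    -0.     0.   ]]
```

View pics/pad_top.png

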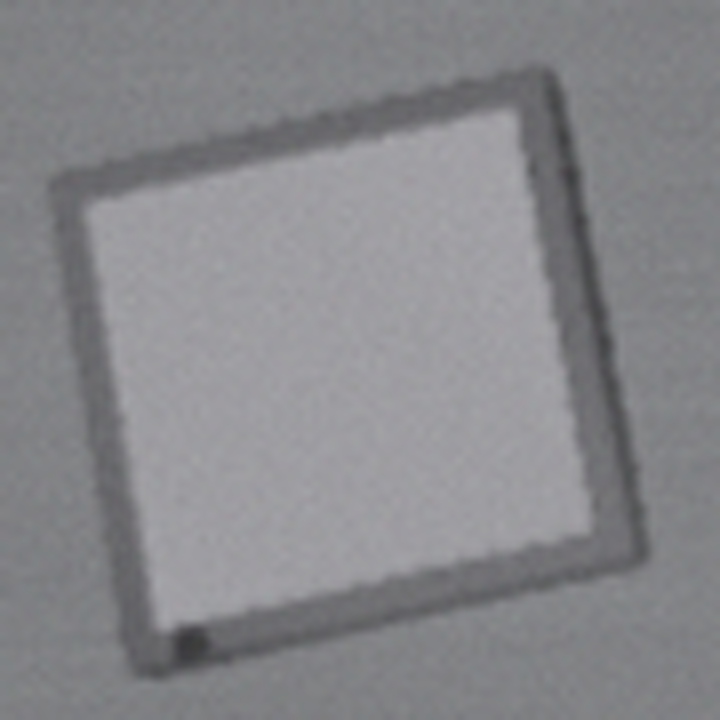

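```bash
cat >> h.py <<'E'
from scipy.spatial.transform import Rotation as R
def head(o):
    M=R.from_rotvec(o["eef_rot"]).as_matrix(); return np.degrees(np.arctan2(M[1,1],M[0,1])),M
def plan(legs):
    """legs: (target tcp xyz, jaw heading deg, rows)"""
    o=r.observe(); p=np.array(o["position"]); h=head(o)[0]
    print("t",o["t"],"pos",p.round(1),"head",round(h,2),"q",np.degrees(o["joint_positions"]).round(0),"F",o["contact_force"].round(1),"w",round(o["gripper_width"]*95.1,1))
    for tp,th,n in legs:
        tp=np.array(tp,float); dh=(th-h)/n; dp=(tp-p)/n; out=[]
        for i in range(n):
            a=np.radians(h); y=np.array([np.cos(a),np.sin(a),0]); z=np.array([np.sin(a),-np.cos(a),0])
            out.append(f"{-dp[2]:.1f} {dp@y:.1f} {dp@z:.1f} {-dh:.1f}"); h+=dh
        p=tp; print("; ".join(out))
E
python3 - <<'E'
from h import *
t=optics.camera("top")
P=[(140-.5+x/8,180-.5+y/8) for x,y in [(50,180),(550,68),(640,560),(140,675)]]
q=np.array([onz(t,*a,14) for a in P]);print("pad",q.mean(0).round(1),[np.linalg.norm(q[i]-q[i-1]).round(1) for i in range(4)])
plan([((500,150,200),0,8),((526,-236,100),-61,8)])
E
```

```text
pad [520.8 337.   14. ] [np.float64(147.8), np.float64(148.7), np.float64(147.7), np.float64(145.7)]
t 0.45 pos [205.9 590.1 228.6] head 70.76 q [65. 28. 89.  0. 63. -6.] F [ 0.4 -0.9  0.1] w 95.3
3.6 -39.8 52.8 8.8; 3.6 -31.2 58.3 8.8; 3.6 -21.9 62.4 8.8; 3.6 -12.0 65.1 8.8; 3.6 -1.9 66.1 8.8; 3.6 8.3 65.6 8.8; 3.6 18.3 63.6 8.8; 3.6 27.9 60.0 8.8
12.5 3.2 48.2 7.6; 12.5 9.6 47.4 7.6; 12.5 15.8 45.7 7.6; 12.5 21.8 43.2 7.6; 12.5 27.3 39.9 7.6; 12.5 32.3 36.0 7.6; 12.5 36.8 31.3 7.6; 12.5 40.7 26.2 7.6
```

Emit:
{"method": "apply_moves", "body": {"commands": "4 -36 48 9; 4 -28 54 9; 4 -20 57 9; 4 -11 60 9; 4 -2 61 9; 4 8 60 9; 4 17 58 9; 4 26 55 9", "jaw": 60, "squeeze": 25}}

```text
t: 1.45
position: [474.1, 183.5, 196.8]
eef_rot: [1.23, 1.196, -1.228]
contact_force: [0.7, 1.1, 0.1]
gripper_width: 0.63
```

```bash
python3 - <<'E'
from h import *
plan([((526,-236,90),-61,8)])
E
```

```text
t 1.45 pos [474.1 183.5 196.8] head -1.54 q [ 14.  21. 108.   0.  51.  15.] F [0.7 1.1 0.1] w 60.0
13.3 7.9 52.2 7.4; 13.3 14.6 50.8 7.4; 13.3 21.0 48.5 7.4; 13.3 27.1 45.3 7.4; 13.3 32.8 41.5 7.4; 13.3 37.9 36.9 7.4; 13.3 42.3 31.7 7.4; 13.3 46.0 25.9 7.4
```

Emit:
{"method": "apply_moves", "body": {"commands": "13 8 52 7.5; 13 14.5 51 7.5; 13 21 48.5 7.5; 13 27 45.5 7.5; 13 33 41.5 7.5; 13 38 37 7.5; 13 42 32 7.5; 14 46 26 7"}}

```text
t: 2.45
position: [525.1, -236.5, 91.3]
eef_rot: [1.938, 0.501, -1.937]
contact_force: [0.9, 1.1, 0.6]
gripper_width: 0.631
```

```bash
python3 - <<'E'
from h import *
plan([((526,-236,21),-61,4)])
s=optics.camera("scene");t=optics.camera("top")
crop(t,380,170,500,260,6,"t1.png");crop(s,210,220,330,310,6,"s1.png")
E
```

```text
t 2.45 pos [ 525.1 -236.5   91.3] head -60.99 q [-31.  34. 104.   0.  42.  30.] F [0.9 1.1 0.6] w 60.0
17.6 -0.0 -0.3 0.0; 17.6 -0.0 -0.3 0.0; 17.6 -0.0 -0.3 0.0; 17.6 -0.0 -0.3 0.0
```

View pics/s1.png

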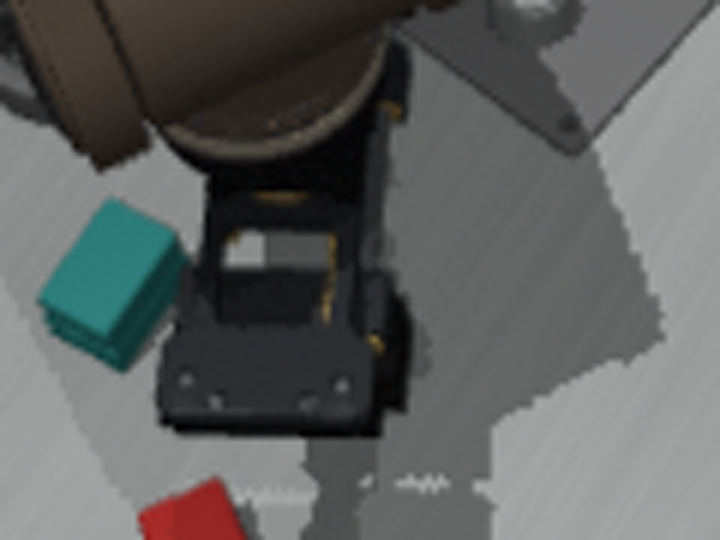

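View pics/t1.png

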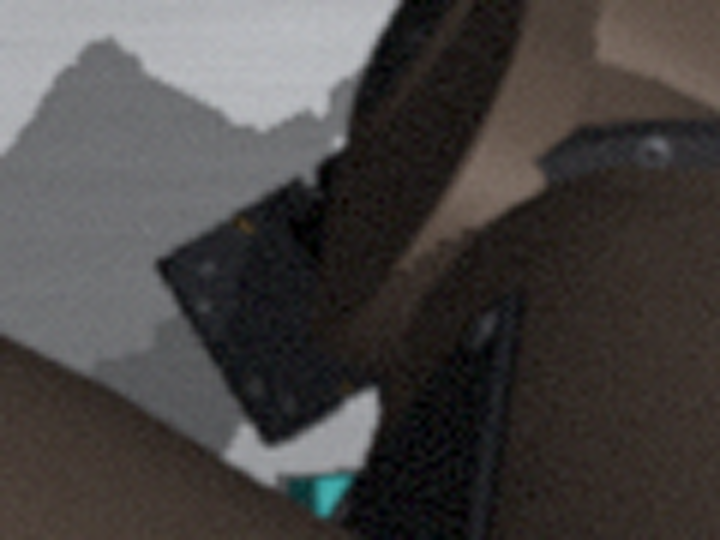

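Emit:
{"method": "apply_moves", "body": {"commands": "20 0 -1 0; 20 0 0 0; 18 0 0 0; 12 0 0 0; 0 0 0 0; 0 0 0 0; 0 0 0 0; 0 0 0 0"}}

```text
t: 3.55
position: [526.0, -234.2, 22.0]
eef_rot: [1.935, 0.505, -1.934]
contact_force: [-0.7, -0.2, -0.4]
gripper_width: 0.632
```

Emit:
{"method": "apply_moves", "body": {"commands": "0 0 0 0; 0 0 0 0; 0 0 0 0; 0 0 0 0; 0 0 0 0; 0 0 0 0; -5 0 0 0; -30 0 0 0", "jaw": 20, "squeeze": 30}}

```text
t: 4.55
position: [525.0, -233.7, 55.8]
eef_rot: [1.933, 0.508, -1.938]
contact_force: [0.2, 0.1, -0.1]
gripper_width: 0.357
```

```bash
python3 - <<'E'
from h import *
plan([((508.7,-68,100),-101.4,8)])
E
```

```text
t 4.55 pos [ 525.  -233.7   55.8] head -60.74 q [-31.  37. 105.   0.  38.  30.] F [ 0.2  0.1 -0.1] w 34.0
-5.5 -19.1 -8.3 5.1; -5.5 -19.7 -6.6 5.1; -5.5 -20.2 -4.8 5.1; -5.5 -20.6 -3.0 5.1; -5.5 -20.8 -1.2 5.1; -5.5 -20.8 0.7 5.1; -5.5 -20.7 2.5 5.1; -5.5 -20.4 4.3 5.1
```

Emit:
{"method": "apply_moves", "body": {"commands": "-10 -19 -8 5; -10 -19.5 -6.5 5; -8 -20 -5 5; -6 -20.5 -3 5; -4 -21 -1 5; -2 -21 0.5 5; 0 -20.5 2.5 5; 0 -20.5 4.5 5.5"}}

```text
t: 5.55
position: [508.2, -68.2, 96.9]
eef_rot: [-2.117, 0.212, 2.116]
contact_force: [0.1, 0.1, -1.5]
gripper_width: 0.354
```

```bash
python3 - <<'E'
from h import *
plan([((508.7,-68,95),-101.4,1)])
s=optics.camera("scene");t=optics.camera("top")
crop(t,285,165,405,255,6,"t2.png");crop(s,245,140,365,230,6,"s2.png")
E
```

```text
t 5.55 pos [508.2 -68.2  96.9] head -101.42 q [-15.  30. 113.   0.  38.  86.] F [ 0.1  0.1 -1.5] w 33.7
1.9 -0.3 -0.5 -0.0
```

View pics/s2.png

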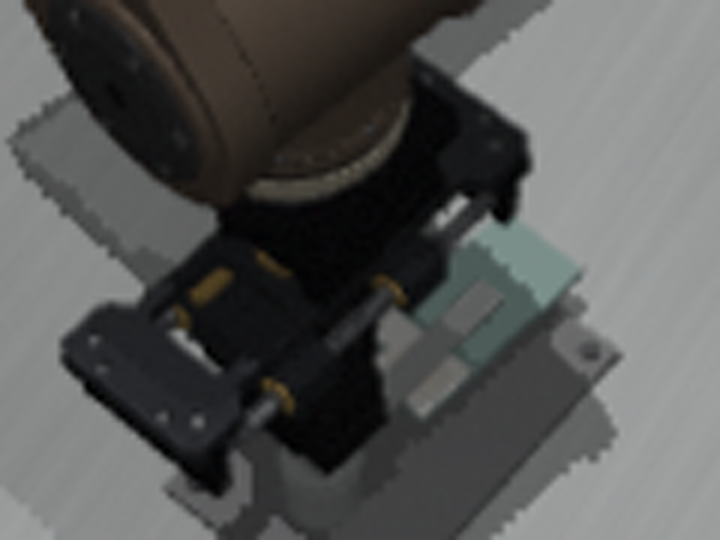

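View pics/t2.png

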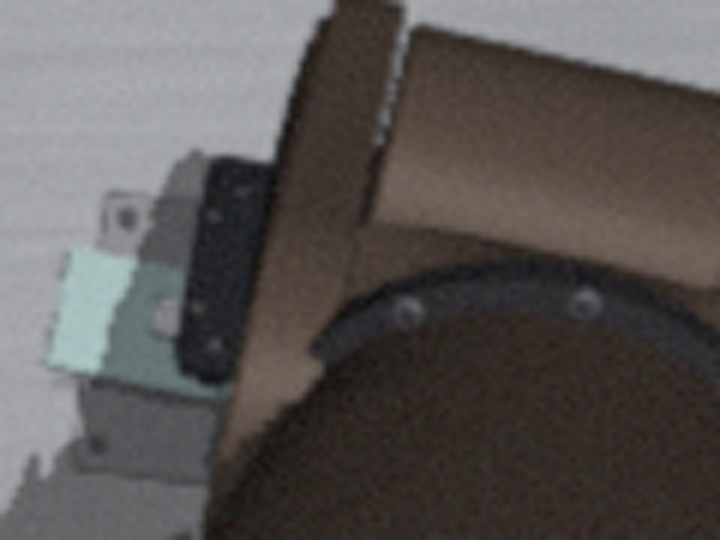

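```bash
python3 - <<'E'
from h import *
s=optics.camera("scene")
g=s["image"][195:225,275:320].astype(float); g=np.clip(g*3,0,255).astype(np.uint8)
im=cv2.resize(g[:,:,::-1],None,fx=16,fy=16,interpolation=cv2.INTER_CUBIC)
a=np.radians(-11.4); e=np.array([np.cos(a),np.sin(a),0]); f=np.array([-np.sin(a),np.cos(a),0])
for zz in (75.5,):
  for i in(1,-1):
    for j in(1,-1):
      p=np.array([508.2,-68.2,zz])+25*i*e+17*j*f; u=proj(s,p); print(i,j,u.round(1))
      q=((u-[275,195]+.5)*16).astype(int); cv2.circle(im,tuple(int(v) for v in q),4,(0,0,255),-1)
cv2.imwrite("pics/s2b.png",im)
E
```

```text
1 1 [309.7 209.9]
1 -1 [300.  219.3]
-1 1 [294.4 198. ]
-1 -1 [284.7 207.1]
```

View pics/s2b.png

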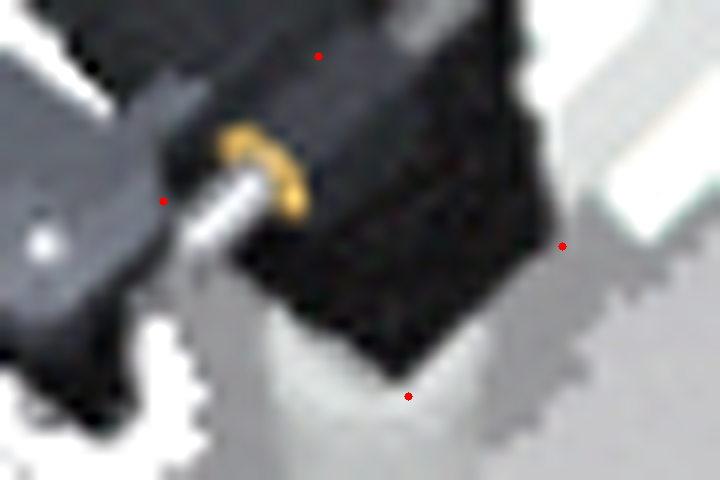

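```bash
python3 - <<'E'
from h import *
s=optics.camera("scene");t=optics.camera("top")
a=np.radians(-11.4); e=np.array([np.cos(a),np.sin(a),0]); f=np.array([-np.sin(a),np.cos(a),0])
S=cv2.imread("pics/s_stand.png")[260:460,150:350];T=cv2.imread("pics/t_stand.png")[230:410,500:680]
S=np.clip((cv2.resize(S,None,fx=3,fy=3).astype(float)-30)*1.5,0,255).astype(np.uint8);T=np.clip((cv2.resize(T,None,fx=3,fy=3).astype(float)-30)*1.3,0,255).astype(np.uint8)
def dr(im,c,p,o,k,off,col):
    u=proj(c,p); q=((u-o+.5)*k-off)*3; cv2.circle(im,(int(q[0]),int(q[1])),3,col,-1)
c0=np.array([508.7,-68,42.])
for th in np.linspace(0,2*np.pi,25):
    d=np.array([np.cos(th),np.sin(th),0])
    dr(S,s,c0+16*d,[265,165],7,[150,260],(0,0,255));dr(T,t,c0+16*d,[285,185],8,[500,230],(0,0,255))
for i in(1,-1):
  for j in (1,-1):
    p=c0+9*i*e+9*j*f
    for z,col in((0,(0,255,0)),(15,(255,0,0))):
      dr(S,s,p+[0,0,z],[265,165],7,[150,260],col);dr(T,t,p+[0,0,z],[285,185],8,[500,230],col)
cv2.imwrite("pics/ovS.png",S);cv2.imwrite("pics/ovT.png",T)
E
```

```text
(no output)
```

View pics/ovS.png

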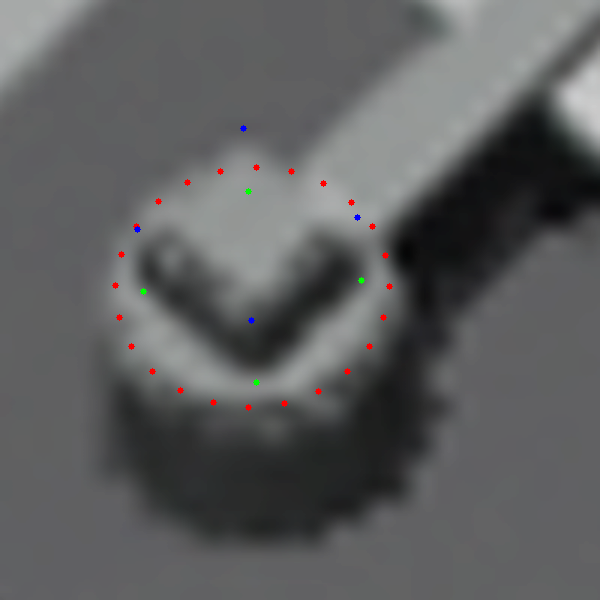

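View pics/ovT.png

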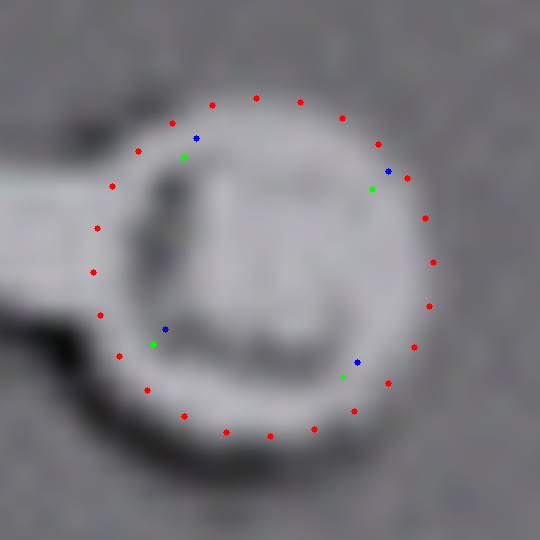

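Emit:
{"method": "apply_moves", "body": {"commands": "8 0 -1.5 0; 6 0 0 0; 3 0 0 0; 2 0 0 0; 2 0 0 0; 2 0 0 0; 2 0 0 0; 0 0 0 0"}}

```text
t: 6.8
position: [510.0, -68.8, 71.6]
eef_rot: [-2.119, 0.208, 2.118]
contact_force: [2.4, 5.3, -0.5]
gripper_width: 0.354
```

Emit:
{"method": "apply_moves", "body": {"commands": "2 -0.5 0 0; 2 0 0 0; 2 0 0 0; 1 0 0 0; 1 0 0 0; 1 0 0 0; 0 0 0 0; 0 0 0 0"}}

```text
t: 7.8
position: [509.9, -68.7, 63.5]
eef_rot: [-2.119, 0.208, 2.118]
contact_force: [-2.2, 2.1, 13.2]
gripper_width: 0.357
```

```bash
python3 - <<'E'
from h import *
o=r.observe();print(o["position"],o["contact_force"],o["torque"])
s=optics.camera("scene")
g=s["image"][180:240,265:340].astype(float); g=np.clip(g*2.5,0,255).astype(np.uint8)
cv2.imwrite("pics/s3.png",cv2.resize(g[:,:,::-1],None,fx=9,fy=9,interpolation=cv2.INTER_CUBIC))
E
```

```text
[509.91681403 -68.65431894  63.47869093] [-2.2018045   2.07405385 13.16376753] [0.48839209 0.81775535 0.03611686]
```

View pics/s3.png

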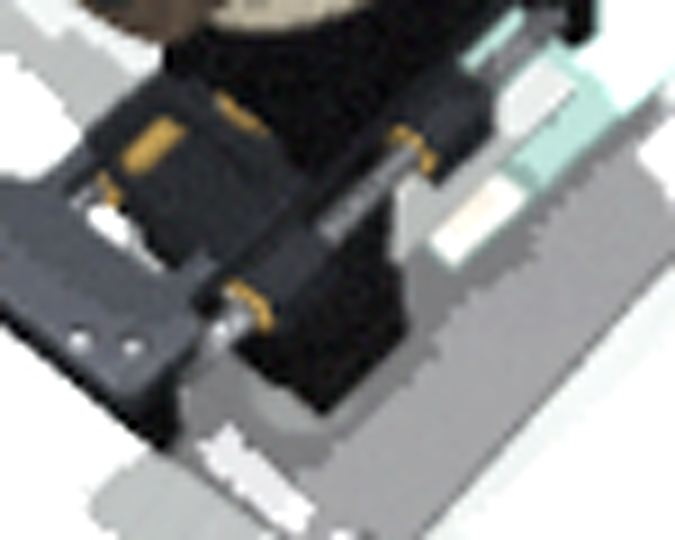

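Emit:
{"method": "apply_moves", "body": {"commands": "1 0 0 0; 0 0 0 0; 0 0 0 -8; 0 0 0 -8; 0 0 0 -8; 0 0 0 -8; 0 0 0 -8; 0 0 0 -8"}}

```text
t: 8.85
position: [510.3, -67.3, 63.4]
eef_rot: [1.853, 0.62, -1.849]
contact_force: [-1.9, 18.4, 27.0]
gripper_width: 0.355
```

Emit:
{"method": "apply_moves", "body": {"commands": "0 0 0 -8; 0 0 0 -8; 0 0 0 -8; 0 0 0 -8; 0 0 0 -8; 0 0 0 -7; 0 0 0 0; 0 0 0 0"}}

```text
t: 9.85
position: [509.5, -66.4, 63.3]
eef_rot: [1.291, 1.157, -1.288]
contact_force: [-3.7, 24.4, 30.1]
gripper_width: 0.358
```

```bash
python3 - <<'E'
from h import *
o=r.observe();print(o["position"],o["contact_force"],o["torque"],head(o)[0])
s=optics.camera("scene");t=optics.camera("top")
crop(s,235,140,355,245,6,"s4.png")
E
```

```text
[509.54983246 -66.42147497  63.34987432] [-3.72666949 24.43183042 30.14875925] [4.57147448 0.8400616  0.04721226] -6.259392973412046
```

View pics/s4.png

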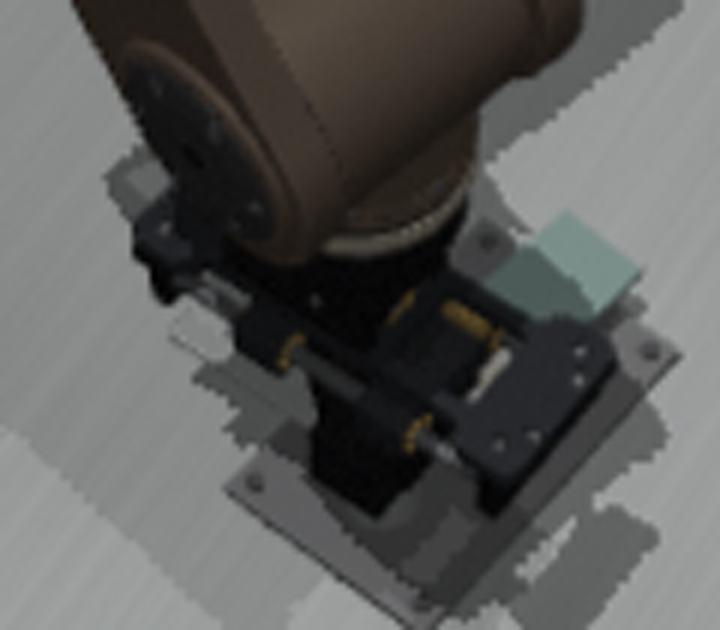

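Emit:
{"method": "apply_moves", "body": {"commands": "0 -1 -2 0; 0 0 0 0; 0 0 0 0; 0 0 0 0; 0 0 0 0; 0 0 0 0; 0 0 0 0; 0 0 0 0"}}

```text
t: 10.95
position: [509.5, -66.1, 63.4]
eef_rot: [1.29, 1.154, -1.287]
contact_force: [-2.9, 7.4, 26.0]
gripper_width: 0.356
```

Emit:
{"method": "apply_moves", "body": {"commands": "0 0 0 0; 0 0 0 0; 0 0 0 0; 0 0 0 0; -5 0 0 0; -20 0 0 0; -30 0 0 0; -30 0 0 0", "jaw": 60}}

```text
t: 11.95
position: [509.0, -66.5, 147.7]
eef_rot: [1.289, 1.156, -1.289]
contact_force: [0.7, -0.3, 0.2]
gripper_width: 0.638
```

```bash
python3 - <<'E'
from h import *
plan([((524,26,120),-13,8)])
E
```

```text
t 11.95 pos [509.  -66.5 147.7] head -6.24 q [-15.  25. 110.   0.  45.  -9.] F [ 0.7 -0.3  0.2] w 60.6
3.5 0.6 -11.7 0.8; 3.5 0.4 -11.7 0.8; 3.5 0.3 -11.7 0.8; 3.5 0.1 -11.7 0.8; 3.5 -0.1 -11.7 0.8; 3.5 -0.3 -11.7 0.8; 3.5 -0.4 -11.7 0.8; 3.5 -0.6 -11.7 0.8
```

Emit:
{"method": "apply_moves", "body": {"commands": "0 0 -50 0; 0 0 -60 0; 0 0 -60 0; 0 0 -60 0; 0 0 -50 0; 0 0 0 0; 0 0 0 0; 0 0 0 0"}}

```text
t: 12.95
position: [539.6, 210.6, 146.8]
eef_rot: [1.29, 1.155, -1.29]
contact_force: [-0.2, -0.2, -0.9]
gripper_width: 0.628
```

```bash
python3 - <<'E'
from h import *
s=optics.camera("scene");t=optics.camera("top")
crop(t,285,185,385,260,8,"t5.png"); crop(s,245,155,355,245,7,"s5.png")
E
```

View pics/t5.png

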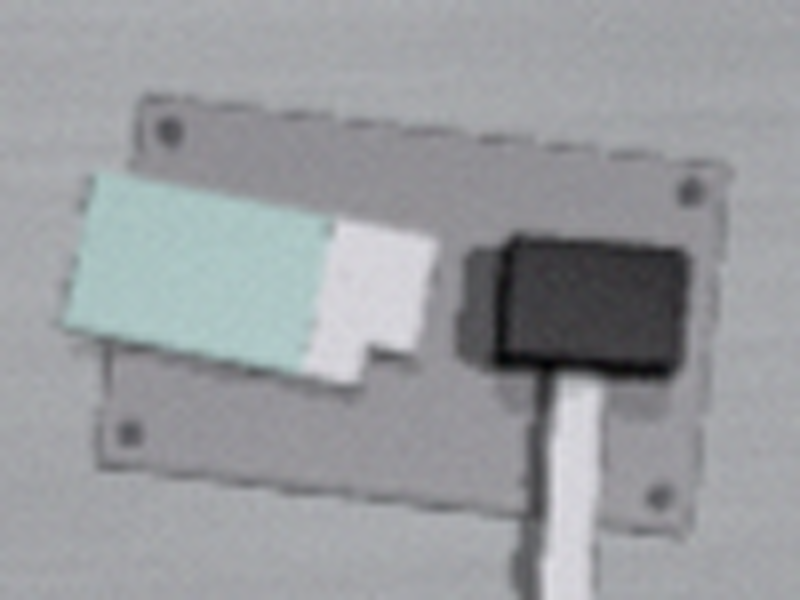

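View pics/s5.png

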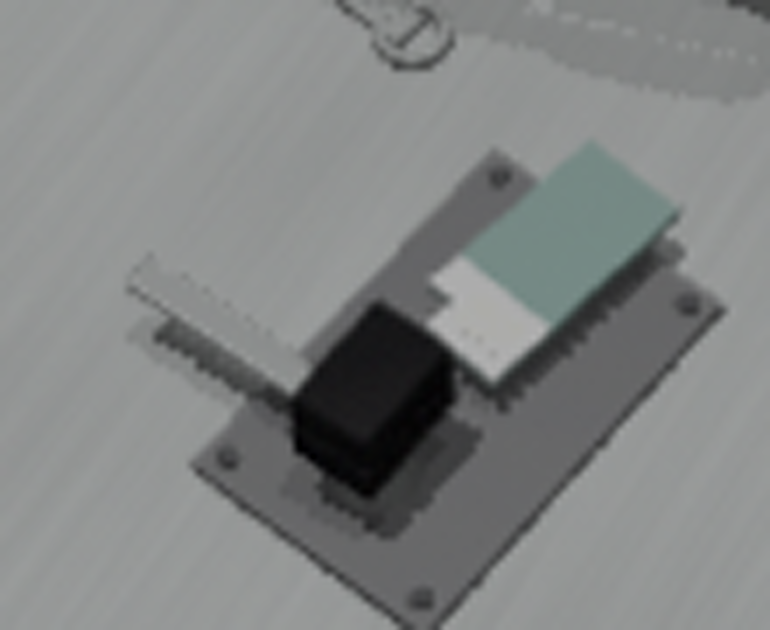

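```bash
python3 - <<'E'
from h import *
s=optics.camera("scene");t=optics.camera("top")
f=lambda P,k,o:[((x+.5)/k-.5+o[0],(y+.5)/k-.5+o[1]) for x,y in P]
T=f([(514,237),(688,249),(682,370),(506,358)],8,(285,185)); S=f([(452,350),(366,440),(297,397),(378,303)],7,(245,155))
for a,b in zip(T,S):
    p,e=tri(t,a,s,b); print(p.round(1),round(e,1))
for c,P in((t,T),(s,S)):
    q=np.array([onz(c,*a,82) for a in P]); print(q.round(1).tolist(),q.mean(0).round(1),[np.linalg.norm(q[i]-q[i-1]).round(1) for i in range(4)])
P=f([(95,170),(440,238),(358,385),(65,325)],8,(285,185)); q=np.array([onz(t,*a,34) for a in P]);
PS=f([(592,140),(430,280),(493,387),(682,212)],7,(245,155)); w=np.array([onz(s,*a,34) for a in PS]); print(q.round(1),w.round(1))
plan([((524,26,90),-13,8)])
E
```

```text
[528.  -45.8  78. ] 0.4
[522.6 -92.4  82.7] 0.1
[491.3 -89.   78.6] 2.5
[495.6 -42.2  76.8] 1.2
[[527.4, -45.6, 82.0], [522.7, -92.5, 82.0], [490.1, -89.4, 82.0], [494.7, -42.3, 82.0]] [508.7 -67.5  82. ] [np.float64(32.9), np.float64(47.1), np.float64(32.8), np.float64(47.4)]
[[529.5, -47.6, 82.0], [522.4, -92.1, 82.0], [493.5, -89.8, 82.0], [497.8, -44.4, 82.0]] [510.8 -68.5  82. ] [np.float64(31.8), np.float64(45.1), np.float64(29.0), np.float64(45.6)]
[[556.3  70.5  34. ]
 [533.8 -27.6  34. ]
 [492.5  -2.9  34. ]
 [512.   79.9  34. ]] [[513.2  79.9  34. ]
 [492.4  -3.   34. ]
 [534.8 -29.9  34. ]
 [557.5  68.8  34. ]]
t 13.15 pos [539.7 211.  146.8] head -6.31 q [ 15.  30. 101.   0.  49.  21.] F [-0.3 -0.2  0.1] w 60.0
7.1 0.6 23.2 0.8; 7.1 0.9 23.2 0.8; 7.1 1.3 23.2 0.8; 7.1 1.6 23.1 0.8; 7.1 1.9 23.1 0.8; 7.1 2.3 23.1 0.8; 7.1 2.6 23.1 0.8; 7.1 3.0 23.0 0.8
```

Emit:
{"method": "apply_moves", "body": {"commands": "7 0.5 23 1; 7 1 23 1; 7 1.5 23 1; 7 1.5 23 1; 7 2 23 1; 7 2.5 23 1; 7 2.5 23 1; 7 3 23 0"}}

```text
t: 14.15
position: [522.6, 26.8, 90.5]
eef_rot: [1.378, 1.09, -1.378]
contact_force: [-0.4, 0.3, 0.1]
gripper_width: 0.632
```

```bash
python3 - <<'E'
from h import *
plan([((524,26,26),-13.3,5)])
E
```

```text
t 14.15 pos [522.6  26.8  90.5] head -13.29 q [ -4.  31. 111.   0.  38.   9.] F [-0.4  0.3  0.1] w 60.1
12.9 0.3 0.1 0.0; 12.9 0.3 0.1 0.0; 12.9 0.3 0.1 0.0; 12.9 0.3 0.1 0.0; 12.9 0.3 0.1 0.0
```

Emit:
{"method": "apply_moves", "body": {"commands": "16 1.5 0.5 0; 16 0 0 0; 14 0 0 0; 10 0 0 0; 5 0 0 0; 3 0 0 0; 0 0 0 0; 0 0 0 0"}}

```text
t: 15.15
position: [524.2, 27.0, 26.9]
eef_rot: [1.378, 1.091, -1.377]
contact_force: [0.0, 0.0, -0.2]
gripper_width: 0.632
```

Emit:
{"method": "apply_moves", "body": {"commands": "0 0 0 0; 0 0 0 0; 0 0 0 0; 0 0 0 0; 0 0 0 0; 0 0 0 0; 0 0 0 0; 0 0 0 0", "jaw": 30, "squeeze": 12}}

```text
t: 16.15
position: [524.1, 27.0, 26.8]
eef_rot: [1.378, 1.091, -1.377]
contact_force: [-0.2, -0.2, 5.7]
gripper_width: 0.479
```

Emit:
{"method": "apply_moves", "body": {"commands": "-2 0 0 0; -5 0 0 0; -12 0 0 0; -16 0 0 0; -16 0 0 0; -14 0 0 0; -8 0 0 -4; 0 0 0 -4"}}

```text
t: 17.15
position: [524.3, 27.0, 101.0]
eef_rot: [1.275, 1.165, -1.273]
contact_force: [-0.8, 0.6, -0.9]
gripper_width: 0.484
```

```bash
python3 - <<'E'
from h import *
s=optics.camera("scene");t=optics.camera("top")
plan([((515,-13,97),-5.7,4)])
crop(t,285,165,405,255,6,"t6.png");crop(s,245,110,365,230,5,"s6.png")
E
```

```text
t 17.25 pos [524.1  27.  100.4] head -5.19 q [ -4.  30. 111.   0.  39.   1.] F [-0.1  0.1 -0.7] w 45.9
0.9 -1.4 10.2 0.1; 0.9 -1.3 10.2 0.1; 0.9 -1.3 10.2 0.1; 0.9 -1.3 10.2 0.1
```

View pics/s6.png

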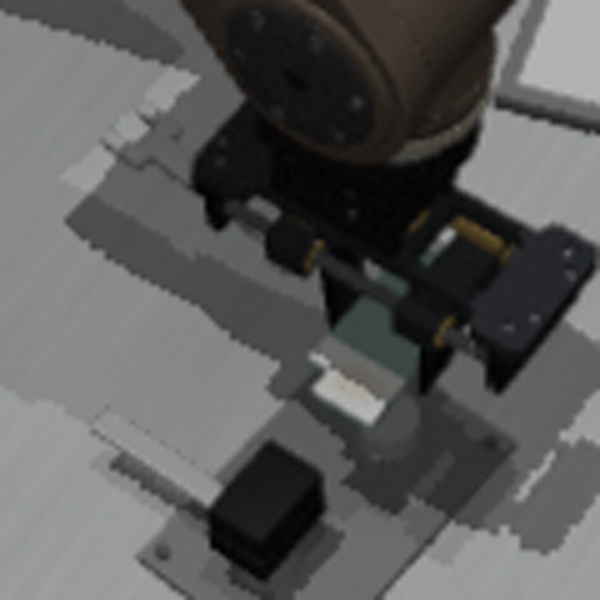

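View pics/t6.png

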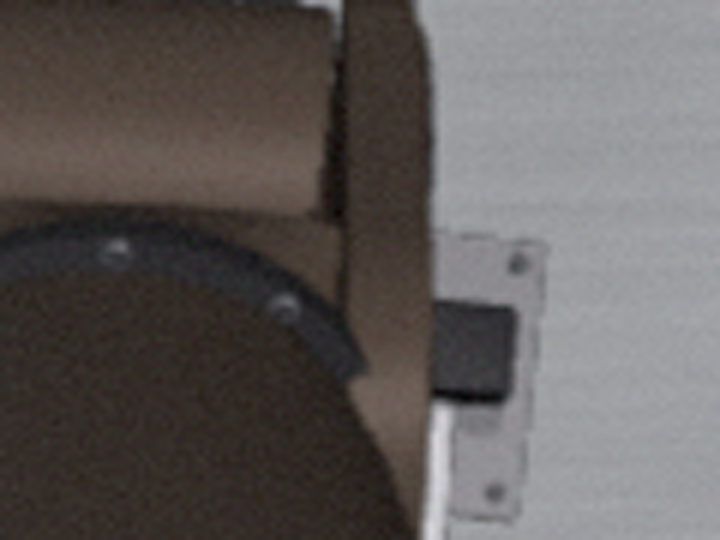

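```bash
cat >> h.py <<'E'
def corners(c,tilt,off=4.1,slip=0):
    o=r.observe(); h=np.radians(head(o)[0]); y=np.array([np.cos(h),np.sin(h),0]); xh=np.array([np.sin(h),-np.cos(h),0])
    a=np.radians(tilt); x=xh*np.cos(a)+np.array([0,0,np.sin(a)]); z=-xh*np.sin(a)+np.array([0,0,np.cos(a)])
    C=np.array(o["position"])+[0,0,off]
    return {n:proj(c,C+50*i*x+23*j*y+3*z).round(1) for n,i,j in(("F+y",1,1),("F-y(notch)",1,-1),("P+y",-1,1),("P-y",-1,-1))}
E
python3 - <<'E'
from h import *
s=optics.camera("scene")
for a in (-20,-10,0,10): print(a,{k:((v-[245,110]+.5)*5).round(0) for k,v in corners(s,a).items()})
E
```

```text
-20 {'F+y': array([373., 440.]), 'F-y(notch)': array([296., 393.]), 'P+y': array([486., 268.]), 'P-y': array([408., 223.])}
-10 {'F+y': array([371., 433.]), 'F-y(notch)': array([293., 386.]), 'P+y': array([488., 274.]), 'P-y': array([411., 230.])}
0 {'F+y': array([371., 424.]), 'F-y(notch)': array([292., 377.]), 'P+y': array([489., 282.]), 'P-y': array([412., 238.])}
10 {'F+y': array([372., 412.]), 'F-y(notch)': array([293., 365.]), 'P+y': array([488., 292.]), 'P-y': array([412., 248.])}
```

Emit:
{"method": "apply_moves", "body": {"commands": "1 -1.5 10 0.5; 1 -1.5 10 0; 1 -1.5 10 0; 1 -1.5 10 0; 4 0 0 0; 5 0 0 0; 4 0 0 0; 2 0 0 0"}}

```text
t: 18.3
position: [514.1, -11.9, 80.3]
eef_rot: [1.282, 1.161, -1.283]
contact_force: [-0.4, 1.2, 3.0]
gripper_width: 0.481
```

Emit:
{"method": "apply_moves", "body": {"commands": "3 0 0 0; 3 0 0 0; 3 0 0 0; 3 0 0 0; 2 0 0 0; 0 0 0 0; 0 0 0 0; 0 0 0 0"}}

```text
t: 19.3
position: [514.1, -12.2, 66.6]
eef_rot: [1.283, 1.16, -1.283]
contact_force: [-0.2, 0.6, -0.3]
gripper_width: 0.483
```

```bash
python3 - <<'E'
from h import *
s=optics.camera("scene");t=optics.camera("top")
o=r.observe();print(o["position"],o["contact_force"],head(o)[0],o["gripper_width"]*95.1)
crop(s,235,130,355,250,5,"s7.png")
for a in (0,10,20,30,40): print(a,{k:((v-[235,130]+.5)*5).round(0) for k,v in corners(s,a).items()})
E
```

```text
[514.13332108 -12.17669116  66.60666765] [-0.52270564 -0.65978819  0.0367802 ] -5.741841851401284 45.698212061280756
0 {'F+y': array([361., 412.]), 'F-y(notch)': array([284., 363.]), 'P+y': array([481., 270.]), 'P-y': array([406., 225.])}
10 {'F+y': array([362., 402.]), 'F-y(notch)': array([285., 352.]), 'P+y': array([481., 280.]), 'P-y': array([406., 235.])}
20 {'F+y': array([364., 389.]), 'F-y(notch)': array([288., 340.]), 'P+y': array([478., 291.]), 'P-y': array([404., 246.])}
30 {'F+y': array([369., 374.]), 'F-y(notch)': array([292., 326.]), 'P+y': array([474., 304.]), 'P-y': array([401., 259.])}
40 {'F+y': array([376., 359.]), 'F-y(notch)': array([298., 310.]), 'P+y': array([468., 318.]), 'P-y': array([395., 273.])}
```

View pics/s7.png

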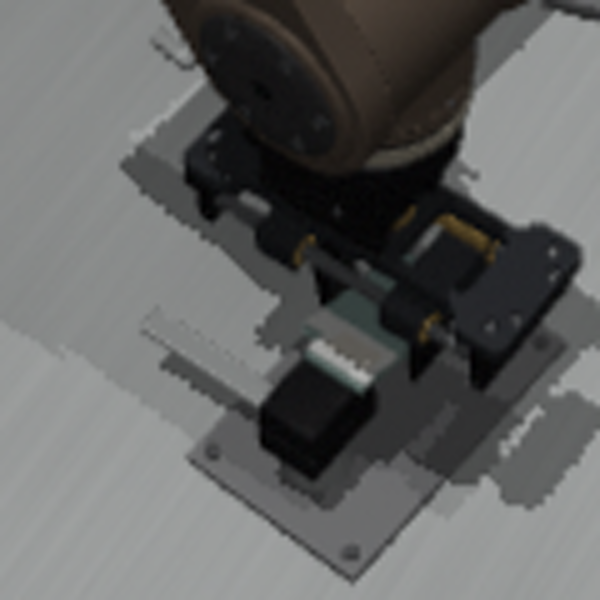

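Emit:
{"method": "apply_moves", "body": {"commands": "2 0 0 0; 2 0 0 0; 2 0 0 0; 2 0 0 0; 2 0 0 0; 0.5 0 0 0; 0 0 0 0; 0 0 0 0"}}

```text
t: 20.4
position: [514.1, -12.2, 56.1]
eef_rot: [1.283, 1.16, -1.283]
contact_force: [0.1, -0.3, 1.9]
gripper_width: 0.483
```

```bash
python3 - <<'E'
from h import *
s=optics.camera("scene");t=optics.camera("top")
o=r.observe();print(o["position"],o["contact_force"],head(o)[0],o["gripper_width"]*95.1)
crop(s,275,165,345,225,10,"s8.png")
for a in (20,30,35,40,45): print(a,{k:((v-[275,165]+.5)*10).round(0) for k,v in corners(s,a).items()})
E
```

```text
[514.15456262 -12.17569454  56.14585546] [-0.12296547  0.68164227  2.56670686] -5.7359080275620595 45.82422464074024
20 {'F+y': array([330., 450.]), 'F-y(notch)': array([177., 352.]), 'P+y': array([555., 254.]), 'P-y': array([408., 165.])}
30 {'F+y': array([340., 421.]), 'F-y(notch)': array([186., 324.]), 'P+y': array([547., 280.]), 'P-y': array([401., 190.])}
35 {'F+y': array([346., 406.]), 'F-y(notch)': array([192., 309.]), 'P+y': array([542., 293.]), 'P-y': array([396., 204.])}
40 {'F+y': array([353., 391.]), 'F-y(notch)': array([199., 293.]), 'P+y': array([536., 307.]), 'P-y': array([391., 218.])}
45 {'F+y': array([361., 375.]), 'F-y(notch)': array([206., 278.]), 'P+y': array([530., 322.]), 'P-y': array([385., 232.])}
```

View pics/s8.png

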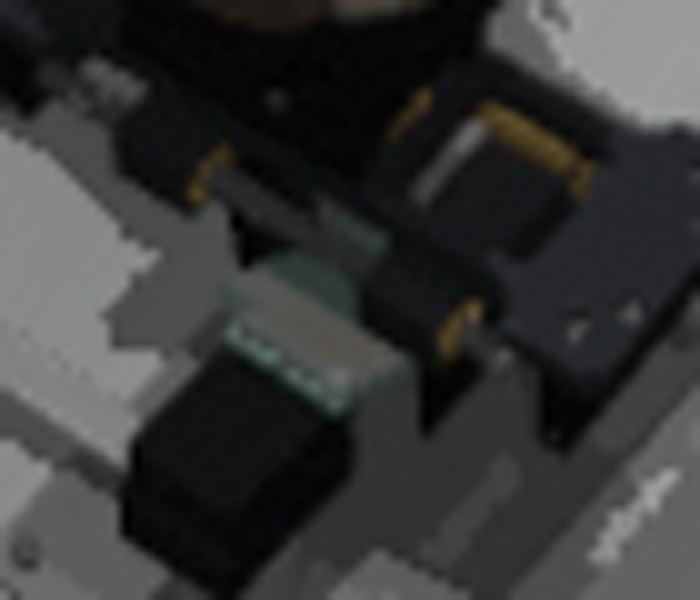

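Emit:
{"method": "apply_moves", "body": {"commands": "-3 0 0 0; -6 0 0 0; -12 0 0 0; -16 0 0 0; -20 0 0 0; -20 0 0 0; -15 0 0 0; -10 0 0 0"}}

```text
t: 21.5
position: [514.2, -12.2, 159.2]
eef_rot: [1.283, 1.16, -1.282]
contact_force: [0.1, -0.3, 0.6]
gripper_width: 0.482
```

```bash
python3 - <<'E'
from h import *
plan([((521,337,160),-5.7,8)])
E
```

```text
t 21.5 pos [514.2 -12.2 159.2] head -5.74 q [ -9.  24. 109.   0.  46.  -3.] F [ 0.1 -0.3  0.6] w 45.8
-0.1 -3.5 -43.5 -0.0; -0.1 -3.5 -43.5 -0.0; -0.1 -3.5 -43.5 -0.0; -0.1 -3.5 -43.5 -0.0; -0.1 -3.5 -43.5 -0.0; -0.1 -3.5 -43.5 -0.0; -0.1 -3.5 -43.5 -0.0; -0.1 -3.5 -43.5 -0.0
```

Emit:
{"method": "apply_moves", "body": {"commands": "0 -1 -10 0; 0 -2 -20 0; 0 -2 -28 0; 0 -2.5 -30 0; 0 -2.5 -30 0; 0 -2.5 -30 0; 0 -2.5 -30 0; 0 -2.5 -30 0"}}

```text
t: 22.5
position: [516.9, 198.0, 157.3]
eef_rot: [1.282, 1.161, -1.284]
contact_force: [0.0, 0.3, -0.6]
gripper_width: 0.486
```

Emit:
{"method": "apply_moves", "body": {"commands": "0 -2.5 -30 0; 0 -2.5 -30 0; 0 -2 -28 0; 0 -2 -24 0; 0 -1 -16 0; 0 -1 -8 0; 0 0 -4 0; 0 0 0 0"}}

```text
t: 23.5
position: [520.7, 336.6, 158.2]
eef_rot: [1.283, 1.16, -1.283]
contact_force: [0.4, -0.3, -0.8]
gripper_width: 0.484
```

```bash
python3 - <<'E'
from h import *
s=optics.camera("scene");t=optics.camera("top")
plan([((521,337,160),-5.7,1)])
cv2.imwrite("pics/s9full.png",s["image"][:,:,::-1]);crop(t,120,150,240,250,6,"t9.png")
u=proj(s,[521,337,165]).astype(int)-[40,40];print(u); crop(s,max(u[0],0),max(u[1],0),u[0]+80,u[1]+70,8,"s9.png")
for a in (25,30,35,40,45): print(a,{k:((v-np.maximum(u,0)+.5)*8).round(0) for k,v in corners(s,a).items()})
E
```

```text
t 23.6 pos [520.7 336.4 158.2] head -5.77 q [27. 32. 94. -0. 54. 33.] F [ 1.   0.  -0.3] w 45.9
-1.8 0.3 -0.6 -0.1
[341  37]
25 {'F+y': array([318., 390.]), 'F-y(notch)': array([196., 328.]), 'P+y': array([448., 321.]), 'P-y': array([331., 264.])}
30 {'F+y': array([324., 377.]), 'F-y(notch)': array([201., 315.]), 'P+y': array([443., 333.]), 'P-y': array([327., 276.])}
35 {'F+y': array([330., 364.]), 'F-y(notch)': array([206., 302.]), 'P+y': array([438., 345.]), 'P-y': array([322., 288.])}
40 {'F+y': array([335., 350.]), 'F-y(notch)': array([212., 290.]), 'P+y': array([434., 357.]), 'P-y': array([318., 300.])}
45 {'F+y': array([342., 338.]), 'F-y(notch)': array([218., 277.]), 'P+y': array([428., 369.]), 'P-y': array([312., 312.])}
```

View pics/s9.png

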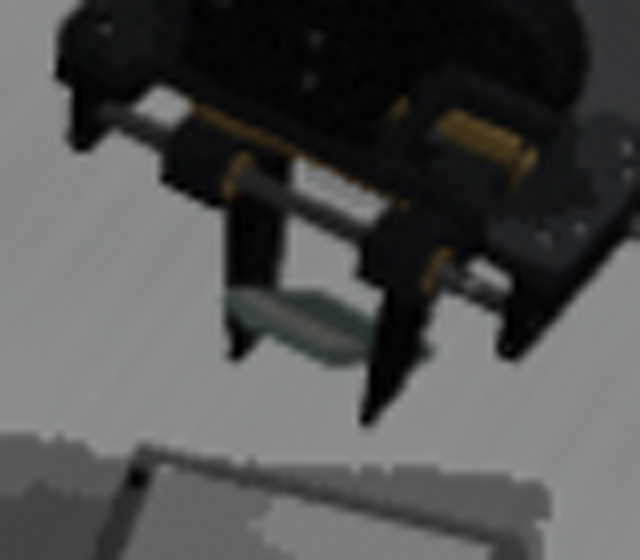

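View pics/s9full.png

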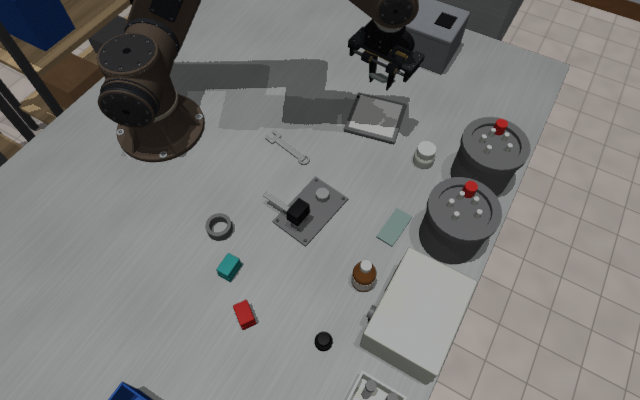

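View pics/t9.png

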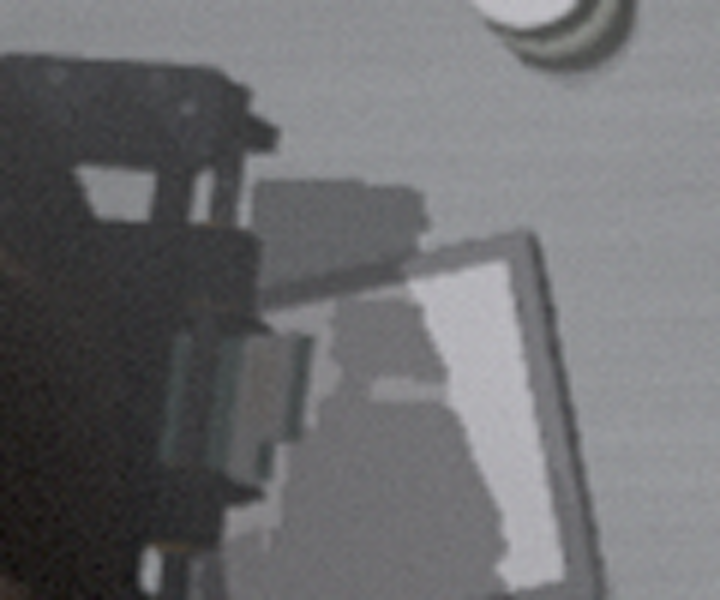

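```bash
python3 - <<'E'
from h import *
s=optics.camera("scene");t=optics.camera("top")
for a in (30,35,40,45): print(a,{k:((v-[120,150]+.5)*6).round(0) for k,v in corners(t,a).items()})
crop(t,140,198,180,236,18,"t9b.png"); crop(s,363,65,400,90,18,"s9b.png")
for a in (30,35,40,45): print(a,{k:((v-[140,198]+.5)*18).round(0) for k,v in corners(t,a).items()},{k:((v-[363,65]+.5)*18).round(0) for k,v in corners(s,a).items()})
# pad in scene, first picture
im=cv2.imread("pics/scene0.png")[85:150,335:415]; cv2.imwrite("pics/padS.png",cv2.resize(im,None,fx=8,fy=8,interpolation=cv2.INTER_CUBIC))
E
```

```text
30 {'F+y': array([323., 338.]), 'F-y(notch)': array([304., 483.]), 'P+y': array([123., 341.]), 'P-y': array([104., 478.])}
35 {'F+y': array([310., 335.]), 'F-y(notch)': array([292., 481.]), 'P+y': array([134., 344.]), 'P-y': array([116., 479.])}
40 {'F+y': array([297., 333.]), 'F-y(notch)': array([278., 479.]), 'P+y': array([146., 346.]), 'P-y': array([128., 481.])}
45 {'F+y': array([283., 331.]), 'F-y(notch)': array([264., 478.]), 'P+y': array([159., 347.]), 'P-y': array([140., 482.])}
30 {'F+y': array([608., 149.]), 'F-y(notch)': array([553., 585.]), 'P+y': array([  9., 160.]), 'P-y': array([-49., 569.])} {'F+y': array([333., 344.]), 'F-y(notch)': array([ 56., 205.]), 'P+y': array([603., 245.]), 'P-y': array([340., 115.])}
35 {'F+y': array([571., 142.]), 'F-y(notch)': array([515., 580.]), 'P+y': array([ 43., 167.]), 'P-y': array([-13., 572.])} {'F+y': array([346., 313.]), 'F-y(notch)': array([ 68., 176.]), 'P+y': array([590., 272.]), 'P-y': array([329., 142.])}
40 {'F+y': array([531., 135.]), 'F-y(notch)': array([473., 574.]), 'P+y': array([ 79., 173.]), 'P-y': array([ 23., 578.])} {'F+y': array([358., 284.]), 'F-y(notch)': array([ 81., 146.]), 'P+y': array([580., 299.]), 'P-y': array([319., 169.])}
45 {'F+y': array([490., 128.]), 'F-y(notch)': array([432., 571.]), 'P+y': array([117., 178.]), 'P-y': array([ 61., 581.])} {'F+y': array([373., 256.]), 'F-y(notch)': array([ 95., 117.]), 'P+y': array([567., 326.]), 'P-y': array([306., 196.])}
```

View pics/t9b.png

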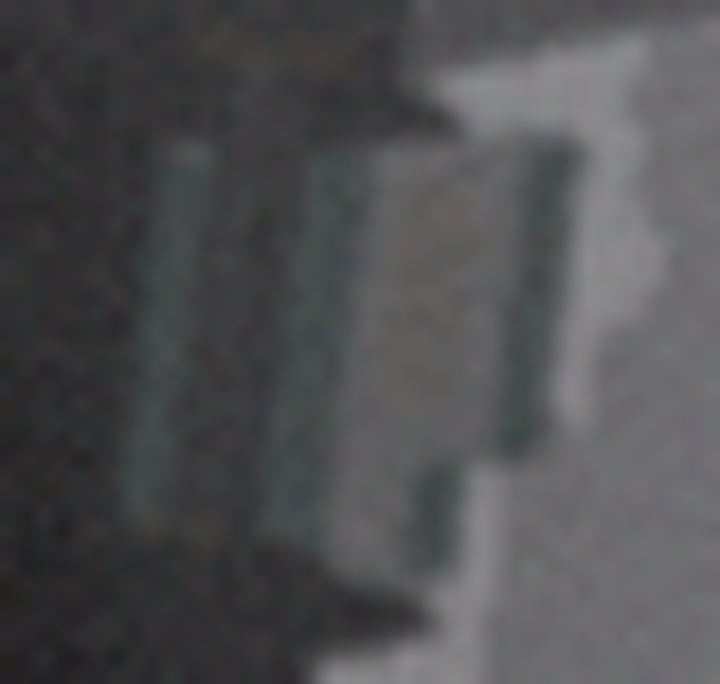

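View pics/s9b.png

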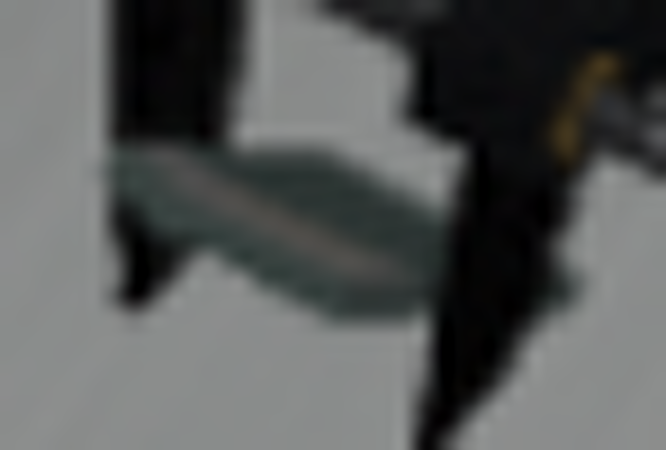

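View pics/padS.png

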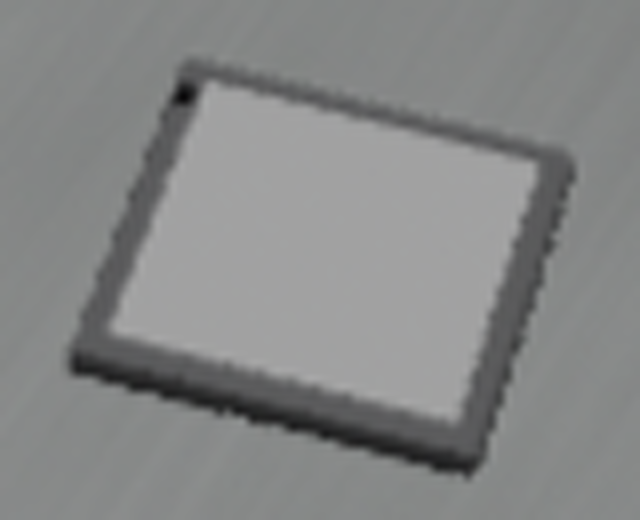

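```bash
python3 - <<'E'
from h import *
s=optics.camera("scene")
q=np.array([onz(s,335-.5+x/8,85-.5+y/8,14) for x,y in [(188,60),(575,155),(478,450),(75,350)]]);print(q.mean(0).round(1),[np.linalg.norm(q[i]-q[i-1]).round(1) for i in range(4)])
o=r.observe();print(o["position"],o["dq"].round(4))
E
```

```text
[522.  337.9  14. ] [np.float64(147.2), np.float64(148.3), np.float64(145.0), np.float64(146.4)]
[520.67311143 336.52676426 158.23520519] [ 0.0013 -0.      0.0001  0.0009 -0.0006  0.0008]
```

```bash
python3 - <<'E'
from plant import r
print(r.close_job())
E
```

```text
the job is handed in; nothing more can be done
None
```

The job is done and handed in at about 24 s, within the 54 s limit; no verdict was reported.

- **Handle and clip:** I pushed the black handle home on the spindle. It stopped at the expected height under 13 N. I then turned the clip about 90° anticlockwise. Later pictures show the clip finger well off the plate and the handle still seated.
- **Plate:** I gripped it across its 46 mm width at mid-length. The moves cannot tilt the tool, so I lowered the plate's frosted end onto the top edge of the handle, which pivoted the plate in the jaws. I then carried it to the pad.
- **Last checks:**
  - The plate centre is at about (521, 337, 162) mm, within 2 mm of the pad's middle in both camera views.
  - It sits about 148 mm above the pad, label up and frosted, notched end uppermost.
  - The slope reads about 40–41° in both views.
  - The arm is steady with contact force within noise (about 1 N), the jaws at 46 mm with a 12 N grip.

**Mismatches:**
- In the scene view, one plate corner sits about 2 pixels sideways from where it was predicted. I put this down to camera calibration, as the heights agree.
- During the clip turn the wrist saw up to about 30 N downward and 24 N sideways. I eased the sideways part before letting go.
- Triangulated handle-top heights came out at 77–83 mm against the 82 mm expected; I put this down to noise in picking the corners.

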